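# Gauge a glass rod against the flip stop of a scoring jig

## Robot

A 6-joint arm with a two-finger parallel gripper is mounted at the origin on a cart in front of the work surface, level with it; the furniture and walls round the work are solid. World frame = base frame: x ahead of the robot, y to its left, z up, the work surface at z = 0. Lengths are in m, angles in rad, forces in N, time in s.
With the tool pointing down it reaches from about 0.325 to 0.775 m from the base axis. Payload 9.3 kg.
Tool frame: the origin (TCP) lies at the very end of the fingers, on their centre line; the grasp point (between the pads) lies 19 mm behind it; z points along the fingers, y is the line along which they close (so a half turn about z gives the same grasp; the last joint's range is limited). The gripper opens to 85 mm and grips with 20 to 120 N. Pads are 22 mm wide; open, the fingers measure 114 mm over their backs; the gripper's body (76 mm by 85 mm) begins 54 mm behind the grasp point. The pads swing forward as they close: fully open they stand 13 mm farther back than shut.
Start: joints at [1.185, 0.259, 0.021, 1.334, 0, 1.418], TCP at [0.127, 0.535, 0.207] pointing down, gripper open.
Joint ranges: [-3.04, 3.04], [-0.91, 1.82], [-1.04, 1.36], [-1.92, 1.95], [-1.52, 1.45], [-3.14, 3.14]. Speed limits (rad/s): [2.22, 2.22, 2.79, 3.14, 3.14, 3.14].

## Interface

Orientations are given as a unit quaternion [w, x, y, z].
In Python, from plant import robot gives the robot as it stands. Calls block until the motion is done:
- robot.reach(position, orientation): joint-space move of the TCP to a pose.
- robot.line_to(position, vel=0.15, orientation=None): straight line of the TCP; orientation=None keeps the orientation; vel is the mean speed in m/s.
- robot.move_j(angles): joint-space move.
- robot.open_gripper() and robot.clamp(force=None): open the fingers fully, or close them until they stop; force is the grip in N (None keeps the last).
- robot.wait(seconds).
- robot.ik(position, orientation): joint angles nearest the present ones, or None.
- robot.camera(name): name is "side" or "top" or "wrist"; returns a dict with "frame" (420x560x3 uint8, red, green, blue), "depth" (420x560 float32, m along the optical axis (not along the pixel's ray), 0 where there is no reading), "intrinsics" (3x3 intrinsics, pixels), "view" (4x4, takes a point from world to camera coordinates). Camera axes: x right, y up, looking along -z (the intrinsics and any distortion apply to the point x, -y, -z); pixel columns grow to the right and rows downward; lengths in m; the calibration is good to about 2 mm. A picture is of the moment at which its call begins.
A pose or a line that the arm cannot do raises robot.PlanningError and nothing moves.
- robot.finish_job(): hands the job in; it is judged then, once.
Readings, each from a call of its own:
- robot.current_clock(): time.
- robot.current_qpos(): joint angles.
- robot.current_qvel(): joint speeds.
- robot.current_effort(): joint torques, N m.
- robot.current_tcp_pos(): TCP position.
- robot.current_eef_rot(): TCP orientation.
- robot.current_force(): force on the tool from outside, world axes, zero at the start.
- robot.current_torque(): the same for the moment, N m.
- robot.current_width(): opening from 0.0 (shut) to 1.0 (fully open).
- robot.current_finger_force(): force on a finger pad.
Only numpy, scipy, OpenCV 4.12 (cv2) and the standard library are available. Lean on these libraries where they do the work, as an engineer would, in place of code of your own. Each camera call takes 0.05 s, during which the arm holds its last target. There are 200 camera calls.

## Task

Set the amber glass rod to length in the scoring jig: flip the stop down until it rests fully on the fence, then push the rod along the V trough against the stop's white pad, and on until the stop's carriage is firmly up against the clamped set collar; keep a firm but gentle push of 5 to 8 newtons on for about half a second (glass chips above 10 N). Then back off and flip the stop up again, to upright or beyond, leaving the rod lying in the trough where it was gauged and the timer, vial and forceps undisturbed.

Things in the scene. Friction and masses are not known exactly. Their poses are not given: they have to be found in the camera images.
- jig: glass-rod scoring jig, fixed: grey base 100 x 300 mm (y -180 to +120, top z = 12 mm), aluminium V trough along y, fence behind it. Origin on the worktop under the trough's centre line; x from trough to fence, y along the trough from infeed end to stop, z up. 90-degree V: apex z = 15 mm, edges at x = +-9 (outside +-14) mm, z = 24 mm. Fence x 17 to 41 mm, top z = 42 mm
- carriage: black carriage, 34 mm wide in y, top z = 62 mm, back x = 51 mm; carries the flip stop and slides along the fence (about 1.5 N of friction) to +y, 2 to 18 mm at the start, until it bears hard on the brass set collar clamped on the fence; how far is not measured, it must be felt. Axes as the jig's; origin on the worktop under the trough's centre line, in the middle of the stop's thickness
- stop_pivot (a point): the stop's hinge axis, in the middle of the stop's thickness (31 mm behind the trough's centre line, 52.5 mm above the worktop); the axis runs along the jig's y. Moves with the carriage
- flip_stop (a joint): angle of the flip stop, rad: 0 = down, resting on the fence (end of travel), 1.57 = upright, 2.0 = leaning back, end of travel. A friction hinge: the stop stays where it is left and takes about 0.1 N m (1.3 N at the red disc) to turn. Starts up, at 1.55 to 1.95
- stop_tab (a point): centre of the red round finger disc at the stop's free end: 19 mm across, 12 mm thick along the hinge axis, 79 mm from that axis. Stop down: 48 mm in front of (-x) the trough's centre line, 50 mm above the worktop; from there it swings up and over to the back, square to the trough. Pinch it from above across its 12 mm thickness, or push it from behind or below
- stop_pad (a point): white round pad on the flip stop, 11 mm across, against which the rod is gauged; rigid. Origin: centre of its face, which looks to -y; its y is the hinge direction and the jig's y at every angle of the stop. Stop down: the pad is on the rod's axis (x = 0, z = 26 mm in the jig); the 8 mm thick steel stop bar begins 6 mm behind the face
- glass_rod: amber glass rod, 16 mm diameter, 130 mm long, 50 to 90 g, about 1 to 2 N to slide, lying in the V trough on the infeed (-y) side of the stop, its end 20 to 90 mm short of the stop. Origin: its centre, 26 mm above the worktop in the trough (rod top at 34 mm); y along the rod towards the stop
- rod_front (a point): centre of the rod's end face that goes to the stop
- rod_rear (a point): centre of the rod's other end face (infeed end), which can be pushed on; it lies inside the trough and stands clear above the V's edges from 2 mm below its centre to its top, 8 mm above its centre
- timer: small white bench timer lying flat, 62 x 66 x 18 mm, past the stop end of the jig. Origin: centre of its underside. Leave alone
- vial: dark reagent vial with white cap, 33 mm across, 73 mm tall, standing behind the jig. Origin: centre of its underside. Leave alone
- forceps: steel forceps lying flat behind the jig, 21 x 125 x 10 mm. Origin: centre of the underside. Leave alone
- score_lever (a point): black ball, 12 mm, of the jig's small scoring lever at the front (jig x = -55, y = -30, z = 20 mm); not used here

How it is judged:
By the outcome, as a careful person would: the job done as asked, in the order asked, and still so for the second after the job is handed in, with the robot touching nothing.
It also fails if it takes over 72 s, if anything falls off the work surface, if the arm or the gripper's body presses on something with over 40 N, if the wrist force passes 120 N, or if a joint passes its speed limit or range.

## Working session

There is one attempt and no reset: what is moved stays moved. The work goes in short steps, each a Python script; the robot and the scene stay as the last script left them, time stands still between calls to the robot, and variables do not carry over. Pictures are saved under pics/ and viewed, at most 10 in all, crops included, and the job is handed in when it is done.

```bash
ls; mkdir -p pics; cat > h.py <<'E'
import numpy as np, cv2
from plant import robot
def save(n,im): cv2.imwrite('pics/'+n+'.png',cv2.cvtColor(im,cv2.COLOR_RGB2BGR))
def pts(c):
    "world xyz per pixel from depth"
    K=c['intrinsics'];d=c['depth'];v,u=np.mgrid[:d.shape[0],:d.shape[1]]
    P=np.stack([(u-K[0,2])/K[0,0]*d,-(v-K[1,2])/K[1,1]*d,-d,np.ones_like(d)],-1)
    return (P@np.linalg.inv(c['view']).T)[...,:3]
E
python3 - <<'E'
from h import *
a=robot.camera('top');b=robot.camera('side')
np.savez('c0.npz',**{'t_'+k:v for k,v in a.items()},**{'s_'+k:v for k,v in b.items()})
save('top0',a['frame']);save('side0',b['frame'])
for c in(a,b): print(c['intrinsics'],np.linalg.inv(c['view'])[:3].round(3),c.keys(),(c['depth']>0).mean())
print(robot.current_clock(),robot.current_eef_rot(),robot.current_force())
E
```

```text
pics
[[395.88798688   0.         282.83341859]
 [  0.         395.88798688 210.72657126]
 [  0.           0.           1.        ]] [[-0.003  0.999 -0.032  0.532]
 [-1.    -0.004 -0.019 -0.205]
 [-0.02   0.031  0.999  0.903]] dict_keys(['frame', 'depth', 'intrinsics', 'view']) 0.9961692176870748
[[422.30547879   0.         275.56842718]
 [  0.         422.30547879 207.31445349]
 [  0.           0.           1.        ]] [[ 0.964  0.13  -0.232  0.346]
 [-0.265  0.429 -0.864 -0.935]
 [-0.013  0.894  0.448  0.436]] dict_keys(['frame', 'depth', 'intrinsics', 'view']) 0.9958928571428571
0.1 [-1.49650620e-04  1.16125719e-01  9.93234343e-01 -5.78427850e-04] [-0.51583145  0.49412758 -0.04206707]
```

View pics/top0.png

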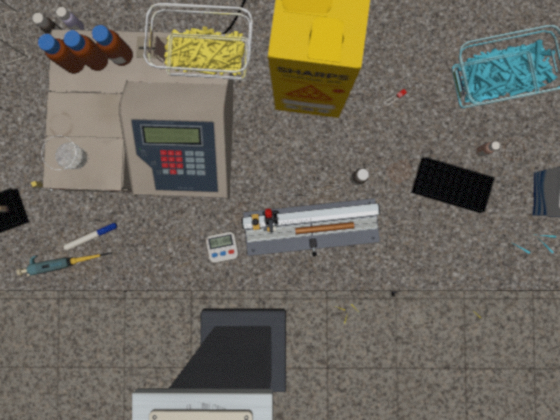

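View pics/side0.png

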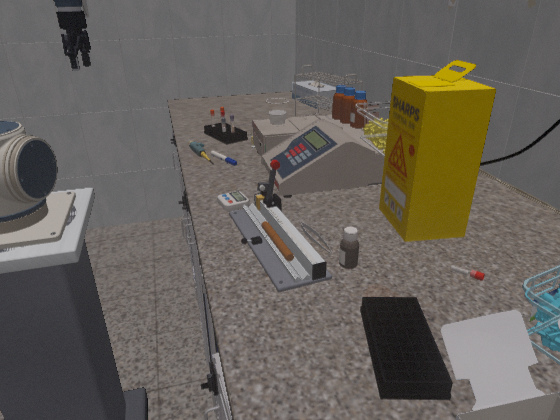

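Top view: jig at cols 245–380, rows 203–253, with infeed to the right and the stop to the left. The amber rod is at cols 295–355, row 228, the red disc at (268,213), and the timer at (221,246). In the side view the stop stands upright, red disc at (275,164).

```bash
cat > m.py <<'E'
from h import *
def amber(f):
    h=cv2.cvtColor(f,cv2.COLOR_RGB2HSV);return ((h[...,0]>5)&(h[...,0]<20)&(h[...,1]>130)&(h[...,2]>70))
def red(f):
    h=cv2.cvtColor(f,cv2.COLOR_RGB2HSV);return (((h[...,0]<5)|(h[...,0]>174))&(h[...,1]>150)&(h[...,2]>60))
def ray(c,uv,z):
    "world points of pixels on plane z"
    K=c['intrinsics'];M=np.linalg.inv(c['view']);uv=np.atleast_2d(uv)
    d=np.c_[(uv[:,0]-K[0,2])/K[0,0],-(uv[:,1]-K[1,2])/K[1,1],-np.ones(len(uv))]@M[:3,:3].T
    o=M[:3,3];return o+d*((z-o[2])/d[:,2])[:,None]
E
python3 - <<'E'
from m import *
D=np.load('c0.npz')
c={k[2:]:D[k] for k in D if k[0]=='t'};s={k[2:]:D[k] for k in D if k[0]=='s'}
P=pts(c);f=c['frame']
m=amber(f);m[:215]=0;m[245:]=0;m[:,:285]=0;m[:,370:]=0
v,u=np.nonzero(m);(cx,cy),(w,hh),a=r=cv2.minAreaRect(np.c_[u,v].astype(np.float32));print('rod',r,m.sum())
print(ray(c,cv2.boxPoints(r),.028).round(4))
m=red(f);m[:200]=0;m[225:]=0;m[:,:255]=0;m[:,285:]=0
v,u=np.nonzero(m);print('red',u.mean(),v.mean(),m.sum(),np.median(P[m],0))
g=P[200:260,235:390];mm=(g[...,2]>.033)&(g[...,2]<.052);q=g[mm]; 
print('fence',cv2.minAreaRect(q[:,:2].astype(np.float32)),np.median(q[:,2]))
m=red(s['frame']);m[:150]=0;m[180:]=0;m[:,:260]=0;m[:,290:]=0
print('redside',np.median(pts(s)[m],0),m.sum())
m=amber(s['frame']);m[215:270,250:300]&=True;k=np.zeros_like(m);k[215:265,250:300]=1;q=pts(s)[m&k];print('rod side',np.percentile(q,[2,50,98],0).round(4))
im=cv2.resize(f[195:260,235:390],None,fx=5,fy=5,interpolation=2);save('crop0',im)
E
```

```text
rod ((324.1781311035156, 227.69178771972656), (4.867842674255371, 56.32041549682617), 83.9909896850586) 273
[[ 0.5209 -0.2164  0.028 ]
 [ 0.5335 -0.3397  0.028 ]
 [ 0.5229 -0.3408  0.028 ]
 [ 0.5103 -0.2175  0.028 ]]
red 268.0181818181818 213.12727272727273 55 [ 0.55190628 -0.16106647  0.13738084]
fence ((0.5376085042953491, -0.24752157926559448), (0.05063939839601517, 0.30117830634117126), 4.829692840576172) 0.0414251914300795
redside [ 0.55314639 -0.16407762  0.13356353] 61
rod side [[ 0.5124 -0.34    0.0291]
 [ 0.5217 -0.2875  0.0329]
 [ 0.5317 -0.219   0.0348]]
```

View pics/crop0.png

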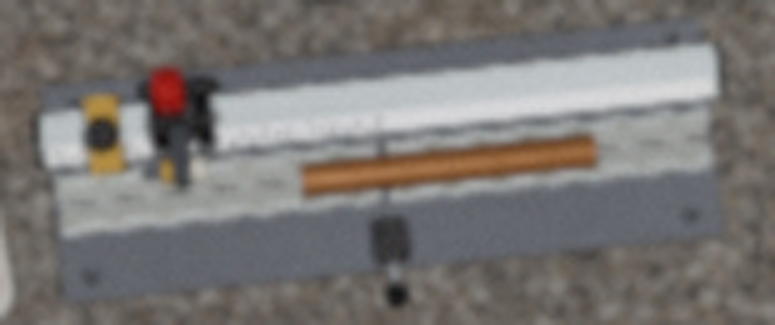

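Crop: brass collar at left (crop col 100), then the carriage with the red disc (168,90), with the rod at cols 302–595. I'll take close wrist views next.

```bash
python3 - <<'E'
from m import *
a=-0.05;q=[0,np.sin(a),np.cos(a),0]
p=robot.current_tcp_pos();robot.reach([p[0],p[1],.30],robot.current_eef_rot())
robot.reach([.47,-.22,.30],q)
print(robot.current_clock(),robot.current_tcp_pos(),robot.current_eef_rot())
c=robot.camera('wrist');np.savez('w1.npz',**c);save('w1',c['frame'])
print(np.linalg.inv(c['view'])[:3].round(3),c['intrinsics'][0])
E
```

```text
3.475 [ 0.47022147 -0.21941273  0.30002185] [ 2.71972505e-05 -5.04324847e-02  9.98727470e-01  6.12532871e-05]
[[-0.101 -0.956 -0.276  0.4  ]
 [ 0.995 -0.097 -0.028 -0.226]
 [-0.    -0.277  0.961  0.467]] [355.24104312   0.         280.67200066]
```

View pics/w1.png

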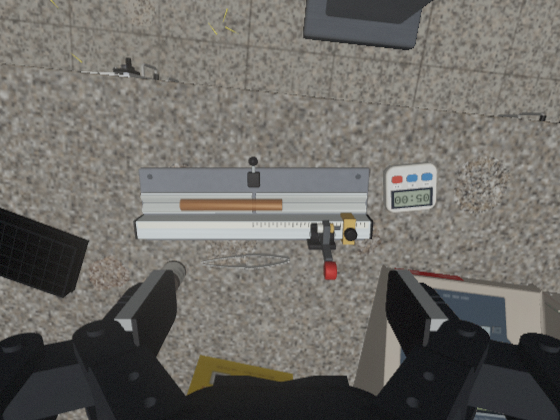

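Wrist view: jig square in the image. Rod at cols 180–282, row 205; stop bar at col ~327 with red disc (331,270); collar knob (351,234); timer (411,188); forceps (250,260); vial (175,272).

```bash
cat > fit.py <<'E'
from m import *
def rod(c,lo=(120,150),hi=(330,240)):
    m=amber(c['frame']);k=np.zeros_like(m);k[lo[1]:hi[1],lo[0]:hi[0]]=1
    n,l,st,_=cv2.connectedComponentsWithStats((m&k).astype(np.uint8));i=1+st[1:,4].argmax();m=l==i
    v,u=np.nonzero(m);r=cv2.boxPoints(cv2.minAreaRect(np.c_[u,v].astype(np.float32)));R=ray(c,r,.027)
    R=R[R[:,1].argsort()];return R[:2].mean(0),R[2:].mean(0)
E
python3 - <<'E'
from fit import *
D=np.load('w1.npz');c={k:D[k] for k in D}
a,b=rod(c);d=b-a;print('rod',a,b,np.linalg.norm(d[:2]),'yaw',np.arctan2(-d[0],d[1]))
P=pts(c);f=c['frame']
m=red(f);k=np.zeros_like(m);k[255:285,315:345]=1;m&=k;v,u=np.nonzero(m)
print('red px',u.min(),u.max(),v.min(),v.max(),'pt',np.median(P[m],0),np.percentile(P[m],[3,97],0))
# base front strip: smooth bluish grey
h=cv2.cvtColor(f,cv2.COLOR_RGB2HSV);print('strip hsv',h[180,200],h[140,200])
# jig silhouette by height along front strip
bz=P[...,2];m=((bz>.007)&(bz<.05));k=np.zeros_like(m);k[155:245,125:380]=1
n,l,st,_=cv2.connectedComponentsWithStats((m&k).astype(np.uint8));i=1+st[1:,4].argmax();print('stat',st[i]);
for row in (172,176,182,188):
    uu=np.nonzero(l[row]==i)[0];print(row,ray(c,[[uu.min()-.5,row],[uu.max()+.5,row]],.012).round(4).tolist())
for col in (160,200,230,290,340,360):
    vv=np.nonzero(l[:,col]==i)[0];print(col,ray(c,[[col,vv.min()-.5]],.012).round(4).tolist())
m=(bz>.038)&(bz<.046);k[:]=0;k[205:250,125:385]=1;q=P[m&k];print('fence',cv2.minAreaRect(q[:,:2].astype(np.float32)),np.median(q,0))
sub=P[210:285,300:365].reshape(-1,3);cm=sub[(sub[:,2]>.056)&(sub[:,2]<.068)];print('carriage top',np.percentile(cm,[3,50,97],0).round(4))
save('w1c',cv2.resize(f[150:290,130:390],None,fx=3,fy=3,interpolation=2))
E
```

```text
Traceback (most recent call last):
  File "fit.py", line 4, in rod
    n,l,st,_=cv2.connectedComponentsWithStats((m&k).astype(np.uint8));i=1+st[1:,4].argmax();m=l==i
                                                                          ~~~~~~~~~~~~~~~^^
ValueError: attempt to get argmax of an empty sequence
```

```bash
sed -i 's/(h\[...,1\]>130)&(h\[...,2\]>70)/(h[...,1]>100)\&(h[...,2]>60)/' m.py; python3 - <<'E'
from fit import *
D=np.load('w1.npz');c={k:D[k] for k in D}
P=pts(c);f=c['frame']
h=cv2.cvtColor(f,cv2.COLOR_RGB2HSV);print(h[205,200],h[205,260],amber(f).sum(),f.shape,f.dtype, h.dtype)
print(P[205,230],P[180,200],P[130,200],P[228,200],c['depth'][205,230])
E
```

```text
[ 14 117 157] [ 15 103 176] 1014 (420, 560, 3) uint8 uint8
[ 0.5221081  -0.27777708  0.03392726] [ 0.49835422 -0.3209946   0.01325264] [ 0.43592802 -0.32587209  0.00183547] [ 0.55393195 -0.31276821  0.04122442] 0.44814083
```

```bash
sed -i 's/>100)&(h\[...,2\]>60)/>80)\&(h[...,2]>60)/' m.py; python3 - <<'E'
from fit import *
D=np.load('w1.npz');c={k:D[k] for k in D}
a,b=rod(c);d=b-a;print('rod',a,b,np.linalg.norm(d[:2]),'yaw',np.arctan2(-d[0],d[1]))
P=pts(c);f=c['frame']
m=red(f);k=np.zeros_like(m);k[255:285,315:345]=1;m&=k;v,u=np.nonzero(m)
print('red px',u.min(),u.max(),v.min(),v.max(),'pt',np.median(P[m],0),np.percentile(P[m],[3,97],0))
bz=P[...,2];m=((bz>.007)&(bz<.05));k=np.zeros_like(m);k[155:245,125:380]=1
n,l,st,_=cv2.connectedComponentsWithStats((m&k).astype(np.uint8));i=1+st[1:,4].argmax();print('stat',st[i]);
for row in (172,176,182,188):
    uu=np.nonzero(l[row]==i)[0];print(row,ray(c,[[uu.min()-.5,row],[uu.max()+.5,row]],.012).round(4).tolist())
for col in (160,200,230,290,340,360):
    vv=np.nonzero(l[:,col]==i)[0];print(col,ray(c,[[col,vv.min()-.5]],.012).round(4).tolist())
m=(bz>.038)&(bz<.046);k[:]=0;k[205:250,125:385]=1;q=P[m&k];print('fence',cv2.minAreaRect(q[:,:2].astype(np.float32)),np.median(q,0))
sub=P[210:285,300:365].reshape(-1,3);cm=sub[(sub[:,2]>.056)&(sub[:,2]<.068)];print('carriage top',np.percentile(cm,[3,50,97],0).round(4))
save('w1c',cv2.resize(f[150:290,130:390],None,fx=3,fy=3,interpolation=2))
E
```

```text
rod [ 0.52987889 -0.34238419  0.027     ] [ 0.51681933 -0.21364107  0.027     ] 0.12940379752430398 yaw 0.10109309133537255
red px 325 336 262 278 pt [ 0.55033882 -0.16022162  0.13845151] [[ 0.54458853 -0.16546125  0.13222906]
 [ 0.5596041  -0.1544478   0.14068518]]
stat [  133   156   240    88 16243]
172 [[0.4961, -0.4007, 0.012], [0.4662, -0.1052, 0.012]]
176 [[0.5014, -0.4007, 0.012], [0.4713, -0.1044, 0.012]]
182 [[0.5092, -0.3995, 0.012], [0.4791, -0.103, 0.012]]
188 [[0.5172, -0.3996, 0.012], [0.4871, -0.103, 0.012]]
160 [[0.4862, -0.3731, 0.012]]
200 [[0.481, -0.3219, 0.012]]
230 [[0.4771, -0.2836, 0.012]]
290 [[0.4693, -0.2068, 0.012]]
340 [[0.4628, -0.1429, 0.012]]
360 [[0.4602, -0.1173, 0.012]]
fence ((0.5506454706192017, -0.2460099756717682), (0.034155093133449554, 0.30104324221611023), 6.865411281585693) [ 0.54976669 -0.26755428  0.04197889]
carriage top [[ 0.5302 -0.1748  0.0568]
 [ 0.5422 -0.1507  0.0603]
 [ 0.5598 -0.1223  0.0638]]
```

View pics/w1c.png

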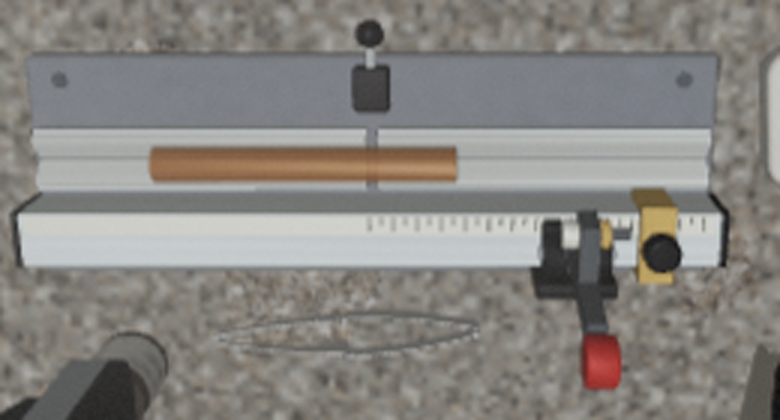

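The wrist view confirms jig yaw of 0.101 rad, with the rod front about 40 mm short of the pad. The disc is at about (0.551,-0.160,0.131). Now I'll pinch it and swing it down.

```bash
cat > g.py <<'E'
from fit import *
YAW=.101;ex=np.array([np.cos(YAW),np.sin(YAW),0]);ey=np.array([-np.sin(YAW),np.cos(YAW),0]);ez=np.array([0,0,1.])
Q=[0,np.sin(-YAW/2),np.cos(-YAW/2),0]
RC=np.array([.5233,-.278,0])           # trough line, at the rod's starting centre
def W(x,y,z): return RC+x*ex+y*ey+z*ez
def J(p): p=np.asarray(p)-RC;return np.array([p@ex,p@ey,p[2]])
def F(n=5):
    f=[]
    for _ in range(n): f.append(robot.current_force());robot.wait(.02)
    f=np.mean(f,0);return np.array([f@ex,f@ey,f[2]])
def disc(th,y,r=.079): return W(.031-r*np.cos(th),y,.0525+r*np.sin(th)-.019)  # TCP for grasp at disc
E
python3 - <<'E'
from g import *
t=disc(1.68,.1146);print(t)
robot.reach(t+.09*ez,Q);print('free',F(),robot.current_clock())
robot.line_to(t,.12);print('down',F())
robot.clamp(25);print('clamped',F(),robot.current_width(),robot.current_finger_force(),J(robot.current_tcp_pos()),robot.current_clock())
c=robot.camera('side');save('s1',c['frame'][80:290,180:400].repeat(3,0).repeat(3,1)[:600,:660])
E
```

```text
[ 0.55115316 -0.15999021  0.11202941]
free [ 0.09373649 -0.1623351   0.401753  ] 4.225
down [ 0.00274828  0.00897037 -0.05100343]
clamped [-0.28588819 -0.01194054  0.88070511] 0.12340451153248484 24.39094752073288 [0.03963031 0.1145981  0.11210152] 5.9583
```

View pics/s1.png

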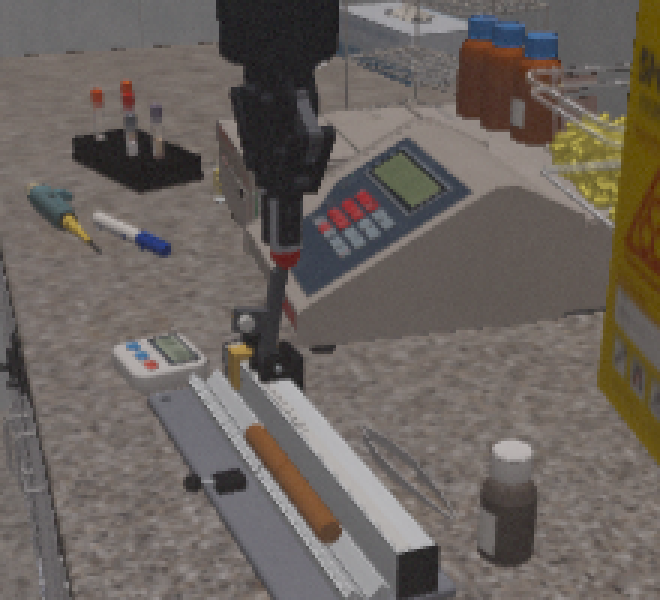

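The side view shows the fingers holding the red disc (crop 287,258) squarely. Swinging down along the arc.

```bash
python3 - <<'E'
from g import *
for th in np.linspace(1.68,0.0,13)[1:]:
    robot.line_to(disc(th,.1146),.08);f=F(2);print(round(th,2),f.round(1))
    if abs(f).max()>15: break
print(J(robot.current_tcp_pos()),robot.current_width(),robot.current_clock())
E
```

```text
1.54 [-0.4  0.7  4.6]
1.4 [-0.4  0.2  6.3]
1.26 [-1.8 -0.1  8.9]
1.12 [-3.8 -0.3 10.9]
0.98 [-6.   0.1 11.9]
0.84 [-6.6  0.2 11.4]
0.7 [-7.6 -0.4  9.8]
0.56 [-8.6 -0.4  9.6]
0.42 [-9.  -0.2  8.2]
0.28 [-10.6  -0.4   8.5]
0.14 [-12.2  -0.2   7.3]
0.0 [-14.    0.3   6.1]
[-0.05136304  0.11532831  0.03256291] 0.12030009820350689 9.9083
```

```bash
python3 - <<'E'
from g import *
b=disc(0,.1146)
for dx,dz in ((-.005,0),(-.005,-.002),(-.005,-.004)):
    robot.line_to(b+dx*ex+dz*ez,.05);print(F(3).round(1),J(robot.current_tcp_pos()).round(4))
c=robot.camera('side');save('s2',c['frame'][140:290,190:390].repeat(4,0).repeat(4,1)[:600,:800])
E
```

```text
[ 8.4  0.3 -1.2] [-0.0512  0.1144  0.0337]
[6.2 0.9 3. ] [-0.0515  0.1143  0.0319]
[ 4.5 -0.5  2.5] [-0.0522  0.1143  0.0297]
```

View pics/s2.png

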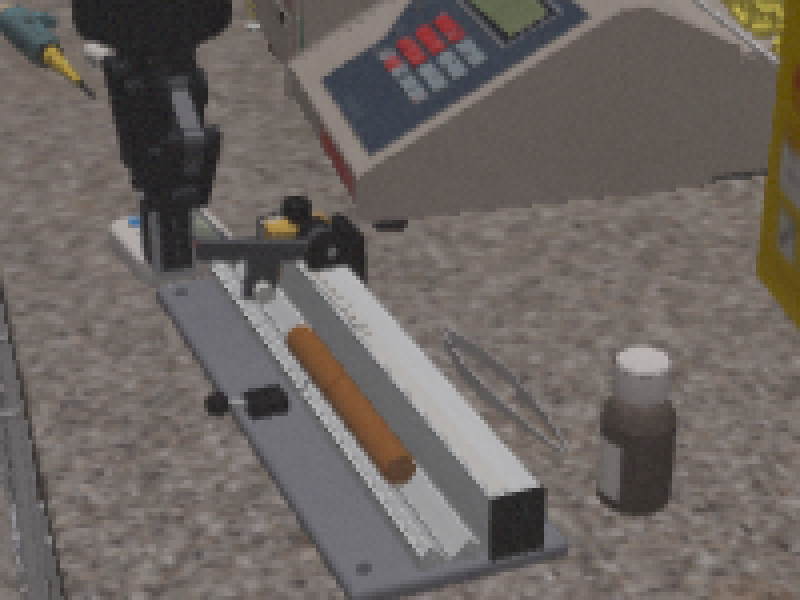

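```bash
python3 - <<'E'
from g import *
b=disc(0,.1146)
for dz in (-.006,-.008,-.010,-.012,-.014):
    robot.line_to(b-.006*ex+dz*ez,.05);f=F(3);print(dz,f.round(1),J(robot.current_tcp_pos()).round(4))
    if f[2]>8: break
E
```

```text
-0.006 [ 6.7 -0.1  3.1] [-0.0527  0.1142  0.028 ]
-0.008 [ 5.9 -1.   2.8] [-0.0533  0.1142  0.0258]
-0.01 [ 3.8 -1.6  2.9] [-0.0539  0.1144  0.0236]
-0.012 [ 1.4 -1.1  4. ] [-0.0542  0.1145  0.0215]
-0.014 [-0.3 -1.1  3.5] [-0.0546  0.1147  0.0193]
```

```bash
python3 - <<'E'
from g import *
for n in('side','wrist','top'):
    c=robot.camera(n);P=pts(c)-RC;X=np.stack([P@ex,P@ey,P[...,2]],-1)
    m=red(c['frame'])&(abs(X[...,0]+.04)<.04)&(abs(X[...,1]-.115)<.025)&(X[...,2]<.16)
    print(n,'red',m.sum(),np.median(X[m],0).round(4) if m.any() else '')
    for lo in np.arange(-.036,.03,.006):
        k=(abs(X[...,0]-lo)<.003)&(abs(X[...,1]-.114)<.007)&(X[...,2]>.03)&(X[...,2]<.09)
        if k.sum()>1: print('  x',round(lo,3),k.sum(),'ztop',np.percentile(X[k][:,2],[50,90]).round(4),'y',np.median(X[k][:,1]).round(4))
    save('z_'+n,c['frame'])
    np.savez('z_'+n+'.npz',**c)
s=np.load('z_side.npz')['frame'];save('zz',np.hstack([cv2.resize(s[170:220,215:290],(480,320),interpolation=2)]))
print(robot.current_clock())
E
```

```text
side red 0 
  x -0.036 17 ztop [0.0547 0.0574] y 0.1118
  x -0.03 18 ztop [0.0536 0.0569] y 0.1118
  x -0.024 17 ztop [0.0534 0.0572] y 0.1115
  x -0.018 16 ztop [0.0538 0.0563] y 0.1134
  x -0.012 19 ztop [0.0501 0.0557] y 0.1126
  x -0.006 41 ztop [0.0429 0.0547] y 0.1123
  x -0.0 35 ztop [0.0451 0.0545] y 0.1119
  x 0.006 21 ztop [0.0481 0.054 ] y 0.1122
  x 0.012 17 ztop [0.0507 0.0536] y 0.1125
  x 0.018 30 ztop [0.0436 0.0537] y 0.1129
  x 0.024 14 ztop [0.0578 0.0602] y 0.1126
wrist red 1183 [-0.0523  0.1155  0.0634]
  x -0.036 211 ztop [0.0577 0.0585] y 0.1151
  x -0.03 214 ztop [0.0574 0.0583] y 0.1151
  x -0.024 197 ztop [0.057  0.0576] y 0.1156
  x -0.018 203 ztop [0.0566 0.0572] y 0.1151
  x -0.012 168 ztop [0.0562 0.0569] y 0.1156
  x -0.006 100 ztop [0.0328 0.034 ] y 0.1098
  x -0.0 57 ztop [0.0335 0.0342] y 0.1095
top red 0 
  x -0.018 10 ztop [0.055  0.0566] y 0.1135
  x -0.012 11 ztop [0.0563 0.0578] y 0.113
  x -0.006 13 ztop [0.0542 0.0558] y 0.1143
  x -0.0 17 ztop [0.0534 0.0567] y 0.1136
  x 0.006 12 ztop [0.0534 0.0551] y 0.1143
  x 0.012 12 ztop [0.053 0.055] y 0.1136
  x 0.018 16 ztop [0.0517 0.0529] y 0.113
  x 0.024 17 ztop [0.0568 0.0595] y 0.1154
12.5083
```

View pics/zz.png

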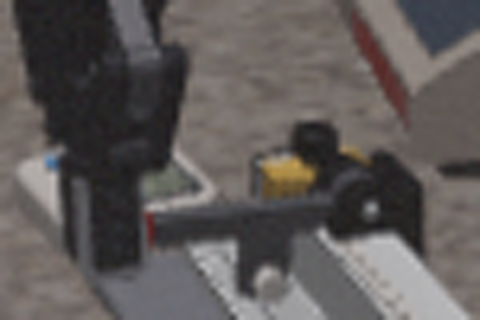

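Picture: the bar is nearly level, but the disc sits high in the fingers, so the pads slid on it. I'll release and press it from above with closed fingers to seat it, then check the bar's slope.

```bash
python3 - <<'E'
from g import *
robot.open_gripper();p=robot.current_tcp_pos();print(F(3))
robot.line_to(W(-.049,.1146,.085),.15);robot.clamp(20);f0=F(4);print('f0',f0.round(1))
for z in (.068,.064,.062,.060,.058,.056,.054):
    robot.line_to(W(-.049,.1146,z),.05);f=F(3)-f0;print(z,f.round(1),J(robot.current_tcp_pos()).round(4))
    if f[2]>9: break
robot.line_to(W(-.049,.1146,.12),.2);robot.reach(W(-.06,.03,.25),Q)
c=robot.camera('wrist');np.savez('w2.npz',**c);P=pts(c)-RC;X=np.stack([P@ex,P@ey,P[...,2]],-1)
for lo in np.arange(-.036,.03,.006):
    k=(abs(X[...,0]-lo)<.003)&(abs(X[...,1]-.114)<.005)&(X[...,2]>.045)&(X[...,2]<.09)
    if k.sum()>1: print('  x',round(lo,3),k.sum(),'ztop',np.percentile(X[k][:,2],[50,90]).round(4))
m=red(c['frame'])&(abs(X[...,0]+.05)<.03)&(abs(X[...,1]-.115)<.025)
print(np.percentile(X[m],[3,50,97],0).round(4))
k=(abs(X[...,1])<.02)&(abs(X[...,2]-.0305)<.0045)&(abs(X[...,0])<.016);print('rod x,z',np.median(X[k],0),np.percentile(X[k],[3,97],0).round(4))
save('w2',c['frame']);print(robot.current_clock())
E
```

```text
[-0.09484025 -0.53277118 -0.09869617]
f0 [-0.2  0.5 -0.4]
0.068 [ 0.3 -0.5  0.1] [-0.049   0.1146  0.0679]
0.064 [ 0.6 -0.9  0.3] [-0.049   0.1146  0.064 ]
0.062 [-0.   0.1  0.8] [-0.049   0.1146  0.062 ]
0.06 [ 0.  -0.7  0.3] [-0.049   0.1146  0.06  ]
0.058 [ 0.1 -0.6  0.6] [-0.049   0.1146  0.0579]
0.056 [ 0.  -0.3 -0.1] [-0.049   0.1146  0.0559]
0.054 [ 0.3 -0.3  0.2] [-0.0491  0.1146  0.0539]
  x -0.036 47 ztop [0.0576 0.0589]
  x -0.03 49 ztop [0.0575 0.0582]
  x -0.024 49 ztop [0.0568 0.0581]
  x -0.018 48 ztop [0.0563 0.0575]
  x -0.012 46 ztop [0.0561 0.057 ]
  x -0.006 49 ztop [0.0557 0.0564]
  x -0.0 46 ztop [0.055  0.0562]
  x 0.006 46 ztop [0.0547 0.0559]
  x 0.012 46 ztop [0.0542 0.0553]
  x 0.018 45 ztop [0.0539 0.0549]
  x 0.024 64 ztop [0.0569 0.0597]
[[-0.0566  0.1091  0.0567]
 [-0.0495  0.1139  0.0633]
 [-0.0411  0.1201  0.0657]]
rod x,z [-0.00300803 -0.0004517   0.03270681] [[-0.0082 -0.0191  0.0272]
 [ 0.0053  0.0179  0.0346]]
18.2417
```

View pics/w2.png

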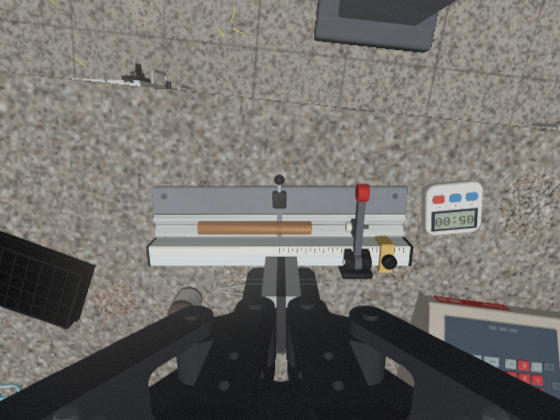

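Wrist view: the stop is nearly down (disc at (362,193), bar to (357,268)) and the rod is untouched. The bar's slope gives θ≈0.07, so it isn't seated. The fingertips also seem to sit above the nominal TCP, so I'll press down further and find contact by force.

```bash
python3 - <<'E'
from g import *
print('width',robot.current_width())
robot.reach(W(-.049,.114,.09),Q);robot.line_to(W(-.049,.114,.056),.15);f0=F(4)
for z in np.arange(.052,.028,-.002):
    robot.line_to(W(-.049,.114,z),.05);f=F(3)-f0;print(round(z,3),f.round(1),J(robot.current_tcp_pos()).round(4))
    if f[2]>8: break
robot.line_to(W(-.049,.114,.12),.2);robot.reach(W(-.06,.03,.25),Q)
c=robot.camera('wrist');np.savez('w3.npz',**c);P=pts(c)-RC;X=np.stack([P@ex,P@ey,P[...,2]],-1)
xs=[];zs=[]
for lo in np.arange(-.036,.02,.006):
    k=(abs(X[...,0]-lo)<.003)&(abs(X[...,1]-.114)<.005)&(X[...,2]>.045)&(X[...,2]<.09)
    xs.append(lo);zs.append(np.median(X[k][:,2]))
print('slope',np.polyfit(xs,zs,1))
m=red(c['frame'])&(abs(X[...,0]+.05)<.03)&(abs(X[...,1]-.115)<.025)
print(np.percentile(X[m],[3,50,97],0).round(4))
tip=P[200:300,255:310].reshape(-1,3);tip=tip[tip[:,2]>.12];print('tip z min',tip[:,2].min(),'tcp',robot.current_tcp_pos()[2])
print(robot.current_clock())
E
```

```text
width -0.0030112375026904383
0.052 [-0.5  0.3  0.2] [-0.0489  0.1139  0.0523]
0.05 [-0.3 -0.5 -0.1] [-0.049   0.1141  0.05  ]
0.048 [-0.   0.   0.4] [-0.049   0.114   0.0479]
0.046 [-0.  -0.4 -0.1] [-0.0491  0.114   0.0459]
0.044 [-0.6 -0.2 -0.1] [-0.049   0.114   0.0439]
0.042 [-0.3 -0.2 -0.2] [-0.049   0.114   0.0419]
0.04 [-0.5 -0.   0. ] [-0.049   0.114   0.0399]
0.038 [ 0.  -0.  -0.2] [-0.0491  0.1141  0.0379]
0.036 [-0.1 -0.1 -0.3] [-0.0491  0.1141  0.0359]
0.034 [-3.1  0.7  9.7] [-0.0488  0.1138  0.0347]
slope [0.00280416 0.05284141]
[[-0.0565  0.109   0.0523]
 [-0.0497  0.1139  0.0577]
 [-0.041   0.1198  0.0599]]
tip z min 0.2762403073354064 tcp 0.24795677916621622
23.7333
```

```bash
python3 - <<'E'
from g import *
D=np.load('w3.npz');c={k:D[k] for k in D};P=pts(c)-RC;X=np.stack([P@ex,P@ey,P[...,2]],-1)
t=X[150:330,220:340].reshape(-1,3);t=t[t[:,2]>.2];print('tip pts',np.percentile(t[t[:,2]<t[:,2].min()+.006],[0,50,100],0).round(4),'tcp',J(robot.current_tcp_pos()).round(4))
print('rod',[J(v).round(4) for v in rod(c,(150,200),(340,250))])
robot.reach(W(0,-.108,.10),Q);robot.line_to(W(0,-.108,.025),.15);f0=F(4);print(f0.round(1))
for z in np.arange(.018,-.009,-.0015):
    robot.line_to(W(0,-.108,z),.05);f=F(3)-f0
    if f[2]>2.5: break
print('contact',z,f.round(1),J(robot.current_tcp_pos()).round(4),robot.current_clock())
E
```

```text
tip pts [[-0.0721  0.0181  0.2762]
 [-0.071   0.0309  0.28  ]
 [-0.0665  0.0428  0.2822]] tcp [-0.0604  0.0307  0.248 ]
rod [array([-0.0003, -0.064 ,  0.027 ]), array([-0.0001,  0.0649,  0.027 ])]
[ 0.1 -0.3  0.5]
contact -0.0015000000000000187 [-1.   0.8  4.5] [ 0.0002 -0.1082 -0.001 ] 29.55
```

The tip is about 24.5 mm above the reported TCP; contact with the trough edges confirms it. Now the force-guided push.

```bash
cat > push.py <<'E'
from g import *
zt=.0013
robot.line_to(W(0,-.108,zt),.08);robot.line_to(W(0,-.086,zt),.1);f0=F(6)
y=-.086;log=[];n=0;t0=robot.current_clock()
def step(y,v,k=3):
    robot.line_to(W(0,y,zt),v);f=F(k)-f0;log.append((round(y*1e3,1),round(-f[1],1),round(J(robot.current_tcp_pos())[1]*1e3,2)));return -f[1]
while y<-.042:                      # free approach, rod sliding
    y+=.004;f=step(y,.05,2)
    if f>4.5: break
while f<4.6 and y<-.005 and robot.current_clock()<52: y+=.0008;f=step(y,.03,3)
print('collar?',y,f)
for _ in range(25):                 # adjust to target
    if 6.1<f<7.3: break
    y+=.0002 if f<6.1 else -.0002;f=step(y,.02,4)
h=[]
for _ in range(35):
    h.append(-(robot.current_force()-0)@ey+f0[1]);robot.wait(.02)
print(log);print('hold',np.mean(h),np.min(h),np.max(h),J(robot.current_tcp_pos()),robot.current_clock())
E
python3 push.py
```

```text
collar? -0.026799999999999935 5.7810806733317825
[(-82.0, np.float64(0.2), np.float64(-82.03)), (-78.0, np.float64(-0.6), np.float64(-77.86)), (-74.0, np.float64(-0.0), np.float64(-73.84)), (-70.0, np.float64(-0.4), np.float64(-69.79)), (-66.0, np.float64(0.3), np.float64(-65.79)), (-62.0, np.float64(-0.0), np.float64(-61.79)), (-58.0, np.float64(-0.0), np.float64(-57.77)), (-54.0, np.float64(-0.2), np.float64(-53.8)), (-50.0, np.float64(-0.4), np.float64(-49.79)), (-46.0, np.float64(-0.1), np.float64(-45.79)), (-42.0, np.float64(-0.2), np.float64(-41.77)), (-41.2, np.float64(0.4), np.float64(-41.22)), (-40.4, np.float64(0.5), np.float64(-40.4)), (-39.6, np.float64(0.3), np.float64(-39.58)), (-38.8, np.float64(0.4), np.float64(-38.76)), (-38.0, np.float64(0.4), np.float64(-37.94)), (-37.2, np.float64(0.6), np.float64(-37.29)), (-36.4, np.float64(1.6), np.float64(-36.46)), (-35.6, np.float64(1.2), np.float64(-35.54)), (-34.8, np.float64(1.8), np.float64(-34.75)), (-34.0, np.float64(1.6), np.float64(-33.93)), (-33.2, np.float64(1.1), np.float64(-33.15)), (-32.4, np.float64(1.4), np.float64(-32.37)), (-31.6, np.float64(1.4), np.float64(-31.53)), (-30.8, np.float64(1.1), np.float64(-30.75)), (-30.0, np.float64(0.7), np.float64(-29.93)), (-29.2, np.float64(1.6), np.float64(-29.14)), (-28.4, np.float64(1.9), np.float64(-28.35)), (-27.6, np.float64(3.5), np.float64(-27.9)), (-26.8, np.float64(5.8), np.float64(-27.64)), (-26.6, np.float64(6.2), np.float64(-27.61))]
hold 6.433197820501062 5.4271835229053265 7.193833415812089 [ 0.0002501  -0.02758784  0.00161306] 39.9833
```

Held 6.4 N against the collar after about 9.5 mm of carriage travel. I'll raise the push slightly so the pad force is also clearly above 5 N, hold, and back off. Then I'll remeasure.

```bash
python3 - <<'E'
from g import *
zt=.0013;fb=F(6)[1]
robot.line_to(W(0,-.02635,zt),.02)
h=[]
for _ in range(32): h.append(6.43-(robot.current_force()@ey-fb));robot.wait(.02)
print('hold2',np.mean(h),np.max(h),J(robot.current_tcp_pos())[1])
robot.line_to(W(0,-.032,zt),.03);print('off',6.43-(F(4)[1]-fb))
robot.line_to(W(0,-.045,zt),.1);robot.line_to(W(0,-.045,.09),.2);robot.reach(W(-.06,.03,.25),Q)
def meas(c):
    P=pts(c)-RC;X=np.stack([P@ex,P@ey,P[...,2]],-1)
    m=red(c['frame'])&(abs(X[...,0]+.05)<.03)&(abs(X[...,1]-.12)<.03)
    return np.percentile(X[m],[3,50,97],0).round(4),[J(v).round(4) for v in rod(c,(150,200),(350,250))]
c=robot.camera('wrist');np.savez('w4.npz',**c);print(meas(c));D=np.load('w3.npz');print(meas({k:D[k] for k in D}))
print(robot.current_clock())
E
```

```text
hold2 7.235775647608078 8.35630412438642 -0.0275627876946231
off 0.18402305734077906
(array([[-0.057 ,  0.1183,  0.0504],
       [-0.0499,  0.123 ,  0.0576],
       [-0.0408,  0.1296,  0.0602]]), [array([ 0.0002, -0.0148,  0.027 ]), array([0.0002, 0.1095, 0.027 ])])
(array([[-0.0565,  0.109 ,  0.0523],
       [-0.0497,  0.1139,  0.0577],
       [-0.041 ,  0.1198,  0.0599]]), [array([-0.0003, -0.064 ,  0.027 ]), array([-0.0001,  0.0649,  0.027 ])])
42.975
```

```bash
cat > up.py <<'E'
from g import *
Y=.1245
def T(th): a=th-.032;return W(.031-.079*np.cos(a),Y,.0525+.079*np.sin(a)-.040)
robot.open_gripper();robot.reach(W(-.048,Y,.09),Q);robot.line_to(T(0),.15);f0=F(3)
robot.clamp(25);f=F(3)-f0;print('clamp',f.round(1),robot.current_width(),J(robot.current_tcp_pos()).round(4),robot.current_clock())
for th in np.linspace(0,1.78,11)[1:]:
    robot.line_to(T(th),.1);f=F(1)-f0;print(round(th,2),f.round(1))
print(J(robot.current_tcp_pos()).round(4),robot.current_width(),robot.current_clock())
E
python3 up.py
```

```text
clamp [-2.  -3.4  1.6] 0.13507634503270655 [-0.0479  0.124   0.0101] 45.9667
0.18 [-2.3 -4.3  1.7]
0.36 [-1.3 -5.8  2.7]
0.53 [-3.1 -5.8  2.4]
0.71 [-2.  -6.5  2.9]
0.89 [-3.2 -6.1  4.4]
1.07 [-3.5 -6.3  3.2]
1.25 [-2.4 -6.8  3.4]
1.42 [-1.9 -6.5  2.7]
1.6 [-1.3 -6.7  3.3]
1.78 [-0.9 -6.7  3.1]
[0.0449 0.1243 0.0899] 0.13186899781207523 49.05
```

```bash
python3 - <<'E'
from g import *
robot.open_gripper();p=robot.current_tcp_pos();robot.line_to(p+.09*ez,.15);robot.reach(W(-.06,.03,.25),Q)
c=robot.camera('wrist');P=pts(c)-RC;X=np.stack([P@ex,P@ey,P[...,2]],-1)
m=red(c['frame'])&(abs(X[...,0]-.04)<.03)&(abs(X[...,1]-.124)<.03)&(X[...,2]>.08)
print('disc',np.percentile(X[m],[3,50,97],0).round(4));print('rod',[J(v).round(4) for v in rod(c,(150,200),(360,250))])
s=robot.camera('side')
save('fin',cv2.resize(s['frame'][140:290,190:390],(800,600),interpolation=2));print(robot.current_clock(),F(2))
E
```

```text
disc [[0.0256 0.1183 0.129 ]
 [0.0308 0.1194 0.1365]
 [0.0408 0.1227 0.1404]]
rod [array([-0.0001, -0.015 ,  0.027 ]), array([0.    , 0.1154, 0.027 ])]
51.2833 [-0.41179279  0.11865551 -0.25746755]
```

View pics/fin.png

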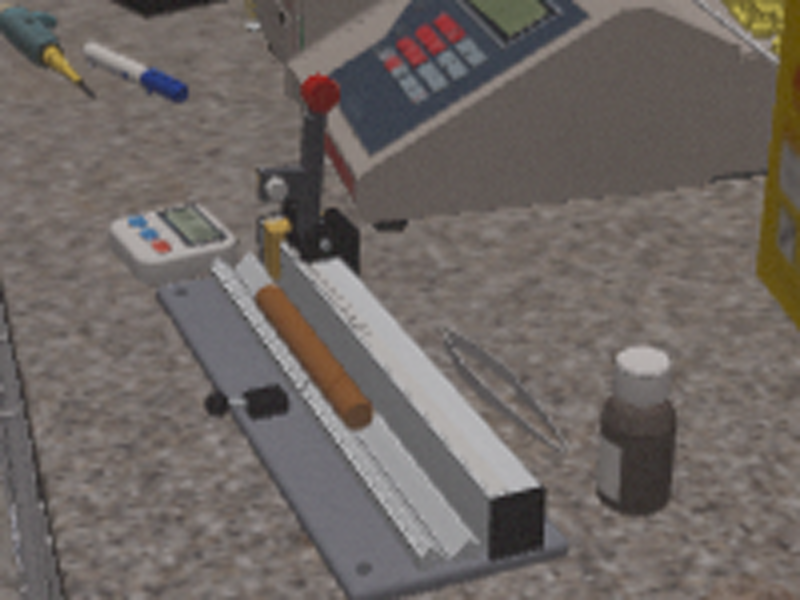

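The final view shows the rod unmoved and the timer, vial and forceps in place. The stop is up with the disc at (320,93), but it may be only just upright, so I'll nudge it back a little from the front and then hand in.

```bash
python3 - <<'E'
from g import *
robot.clamp(20);robot.reach(W(-.02,.124,.18),Q);robot.line_to(W(-.02,.124,.101),.2);f0=F(3)
for x in (0,.008,.014,.019,.024,.029):
    robot.line_to(W(x,.124,.101),.06);f=F(2)-f0;print(x,f.round(1),J(robot.current_tcp_pos()).round(4))
    if abs(f).max()>8: break
robot.line_to(W(-.02,.124,.101),.2);robot.line_to(W(-.02,.124,.18),.25);robot.reach(W(-.10,.0,.25),Q)
for n in('wrist','side'):
    c=robot.camera(n);P=pts(c)-RC;X=np.stack([P@ex,P@ey,P[...,2]],-1)
    m=red(c['frame'])&(abs(X[...,0]-.045)<.03)&(abs(X[...,1]-.124)<.03)&(X[...,2]>.08)
    print(n,m.sum(),np.percentile(X[m],[3,50,97],0).round(4))
    if n=='wrist': print('rod',[J(v).round(4) for v in rod(c,(120,150),(400,290))])
print(robot.current_clock())
E
```

```text
0 [-0.2 -0.1 -1.2] [1.000e-04 1.242e-01 1.009e-01]
0.008 [-0.2  0.3 -0.6] [0.0081 0.124  0.1009]
0.014 [ 0.3 -0.1 -1. ] [0.0142 0.124  0.1009]
0.019 [ 0.1 -0.4 -1. ] [0.0192 0.124  0.101 ]
0.024 [ 0.2  0.6 -0.9] [0.0243 0.124  0.101 ]
0.029 [ 0.1 -0.1 -1.2] [0.0293 0.124  0.101 ]Traceback (most recent call last):
  File "<stdin>", line 10, in <module>
    return _quantile_unchecked(
        a, q, axis, out, overwrite_input, method, keepdims, weights)
    return _ureduce(a,
                    func=_quantile_ureduce_func,
    ...<5 lines>...
                    overwrite_input=overwrite_input,
                    method=method)
    r = func(a, **kwargs)
    result = _quantile(arr,
                       quantiles=q,
    ...<2 lines>...
                       out=out,
                       weights=wgt)
    slices_having_nans = np.isnan(arr[-1, ...])
                                  ~~~^^^^^^^^^
IndexError: index -1 is out of bounds for axis 0 with size 0
```

```bash
python3 - <<'E'
from g import *
for n in('side','top'):
    c=robot.camera(n);P=pts(c)-RC;X=np.stack([P@ex,P@ey,P[...,2]],-1)
    m=red(c['frame'])&(abs(X[...,0]-.045)<.04)&(abs(X[...,1]-.124)<.04)&(X[...,2]>.08)&(X[...,2]<.16)
    print(n,m.sum(),np.percentile(X[m],[3,50,97],0).round(4) if m.any() else '')
    b=(abs(X[...,1]-.122)<.008)&(X[...,2]>.07)&(X[...,2]<.12)&(abs(X[...,0]-.035)<.03)&~red(c['frame'])
    if b.sum()>10: print('bar dx/dz',np.polyfit(X[b][:,2],X[b][:,0],1),b.sum())
print(robot.current_clock())
E
```

```text
side 60 [[0.0412 0.117  0.1246]
 [0.0491 0.12   0.1318]
 [0.0572 0.1277 0.1377]]
bar dx/dz [ 0.3992737  -0.00801828] 218
top 48 [[0.0411 0.1183 0.1283]
 [0.0476 0.1235 0.1368]
 [0.0551 0.1286 0.14  ]]
bar dx/dz [ 0.52427134 -0.02877067] 92
56.9083
```

The disc centre is now at x≈0.048–0.049, so the stop leans past upright (θ≈1.8). The arm is clear.

```bash
python3 -c "
from plant import robot
print(robot.finish_job(),robot.current_clock())"
```

```text
the job is handed in; nothing more can be done
the job is handed in; nothing more can be done
```

The job is handed in, with no verdict returned: the rod was gauged against the collar at about 6.4 N and then 7.2 N (noisy readings up to 8.4 N), it stayed where it was gauged when the stop was flipped up past upright (about 1.8 rad), and the timer, vial and forceps looked undisturbed in the last picture.

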